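Ready the polishing bench for the final polish

TASK

Get the polishing bench ready for the final polish: put the brown, green and blue polishing bars away, each flat in the empty bay of the tray that holds the mop of its colour, and lay the red bar lengthwise on the polishing motor's sloping rest with its lower end against the ledge. Set the bars down gently without dropping them, and leave the black charcoal block and the wooden block where they lie.

Things in the scene. Friction and masses are not known exactly. Their poses are not given: they have to be found in the camera images.
- bar_brown: Polishing bar, dark brown, 100 x 38 x 32 mm, about 0.22 kg, with a cream paper sleeve around one end. Starts lying flat. Origin: centre of its underside; x along its 100 mm length, y across its 38 mm width, z up.
- bar_green: Polishing bar, green, 100 x 38 x 32 mm, about 0.22 kg, with a cream paper sleeve around one end. Starts lying flat. Origin: centre of its underside; x along its 100 mm length, y across its 38 mm width, z up.
- bar_blue: Polishing bar, blue, 100 x 38 x 32 mm, about 0.22 kg, with a cream paper sleeve around one end. Starts lying flat. Origin: centre of its underside; x along its 100 mm length, y across its 38 mm width, z up.
- bar_red: Polishing bar, red, 100 x 38 x 32 mm, about 0.22 kg, with a cream paper sleeve around one end. Starts lying flat. Origin: centre of its underside; x along its 100 mm length, y across its 38 mm width, z up.
- tray_brown: Fixed grey steel tray with the brown-stained mop, 170 (x) x 132 (y) mm; floor 3 mm thick, walls and divider 4 mm thick, 16 mm high. Origin: centre of underside; x towards the mop end, z up. Empty bar bay: centre x -35 mm, y 0, inside 92 mm (x) by 124 mm (y), so a bar lies in it along the tray's y. Mop: at x 48 mm, y 0, 60 mm diameter, 22 mm high, brass tip to 40 mm.
- tray_green: Fixed grey steel tray with the green-stained mop, 170 (x) x 132 (y) mm; floor 3 mm thick, walls and divider 4 mm thick, 16 mm high. Origin: centre of underside; x towards the mop end, z up. Empty bar bay: centre x -35 mm, y 0, inside 92 mm (x) by 124 mm (y), so a bar lies in it along the tray's y. Mop: at x 48 mm, y 0, 60 mm diameter, 22 mm high, brass tip to 40 mm.
- tray_blue: Fixed grey steel tray with the blue-stained mop, 170 (x) x 132 (y) mm; floor 3 mm thick, walls and divider 4 mm thick, 16 mm high. Origin: centre of underside; x towards the mop end, z up. Empty bar bay: centre x -35 mm, y 0, inside 92 mm (x) by 124 mm (y), so a bar lies in it along the tray's y. Mop: at x 48 mm, y 0, 60 mm diameter, 22 mm high, brass tip to 40 mm.
- bar_rest: Fixed dark plate before the motor, 80 wide x 130 mm long, rising 20 deg to the motor; yellow ledge 12 mm high, 4 thick along its lower edge, sides open. Origin: mid-width at ledge's inner foot, on the plate, 20 mm above bench; x up the slope, y along ledge, z off plate. Bar home: its length along x, origin at x 50 mm. It may not slide by itself. Motor (215 mm high): from x 190 mm.
- charcoal: Black charcoal soldering block with two thin wires round it, 95 x 45 x 30 mm, lying loose; not a polishing bar. Origin: centre of its underside, x along its length.
- wood_block: Pale wooden sanding block, 100 x 42 x 30 mm, lying loose; not a polishing bar. Origin: centre of its underside, x along its length.
Mind the look-alikes: they are no part of the job. Of the things that look like the bar_blue, the smaller one is meant.

How it is judged:
By the outcome, as a careful person would: the job done as asked, in the order asked, and still so for the second after the job is handed in, with the robot touching nothing.
It also fails if it takes over 104 s, if anything falls off the work surface, if the arm or the gripper's body presses on something with over 40 N, if the wrist force passes 120 N, or if a joint passes its speed limit or range.

ROBOT

A 7-joint arm with a two-finger parallel gripper is mounted at the origin on the work surface. World frame = base frame: x ahead of the robot, y to its left, z up, the work surface at z = 0. Lengths are in mm, angles in rad, forces in N, time in s.
With the tool pointing down it reaches from about 400 to 850 mm from the base axis. Payload 4.5 kg.
Tool frame: the origin (TCP) lies on the centre line of the jaws, within the pads' length; the fingertips stand manip.tips_ahead ahead of it and the grasp point (between the pads) is the TCP (manip.tips_ahead is the distance from the TCP to the fingertips, in mm); z points along the fingers, y is the line along which they close (so a half turn about z gives the same grasp; the last joint's range is limited). The gripper opens to 88 mm and grips with 3 to 60 N. Pads are 18 mm wide; open, the fingers measure 123 mm over their backs; the gripper's body (75 mm by 187 mm) begins 45 mm behind the grasp point.
Start: joints at [1.195, 0.689, -0.195, 1.565, 0.157, 0.902, -0.215], TCP at [249.046, -573.261, 257.743] pointing down, gripper open.
Joint ranges: [-3.01, 3.01], [-0.46, 2.08], [-1.47, 1.51], [0.13, 2.56], [-1, 4.14], [0.04, 2.09], [-2.66, 2.66]. Speed limits (rad/s): [2.57, 2.57, 3.14, 3.14, 3.14, 3.14, 3.14].

INTERFACE

Orientations are given as a unit quaternion [w, x, y, z].
In Python, from bench import manip gives the robot as it stands.
- The arm moves only by the tool send_rows, never from a script. Its argument "series" is a list of rows, each a list of 7 numbers: the shift along the tool's x, y, z in a scale on which 1.0 is 30 cm, then the turn, a rotation vector about the tool's x, y, z in normalised numbers (1 is 60 degrees), then the closure, from -1 (fully open) to 1 (shut). A call has exactly 8 rows; each row is the pose to reach, as a shift and turn from the pose commanded when the call began, along the tool's axes at that moment; what a row does not reach only later rows make up. A row lasts 1/12 s, in which the tool goes at most 41.7 mm and 7.16 degrees, less where a joint would pass 70% of its speed; a pose out of reach is approached as far as the arm can. A shift or turn number past 1, either way, is cut back to 1. A call with a gripper value outside its range is refused whole. The fingers move at their own pace and stop on an object; "newtons" is the grip in N (left out, the last holds). Time passes only in rows, so rows that repeat a pose let the fingers close, or fill a call up. It gives the time, the measured TCP pose, the force, the opening and the grip force at its end, in the units of the state.
- manip.observe(): the state, without advancing time (a new reading comes with each control period).
- manip.grab_frame(name): name is "scene" or "top" or "wrist"; returns the picture (480x640x3 uint8, blue, green, red); there is no depth.
- manip.get_calibration(name): a dict with "fx", "fy", "cx", "cy" (pixels), "distortion" ([k1, k2, p1, p2, k3] as OpenCV has them; the pictures are not rectified), "R" (3x3) and "t" (3): a world point X has camera coordinates R X + t. Camera axes: x right, y down, z forward; pixel columns grow to the right and rows downward; lengths in mm; the calibration is good to about 2 mm. A picture is of the moment at which its call begins: read the wrist's pose just before it. get_calibration takes no time and is no camera call; for the wrist camera it gives the pose at the moment of the call.
- manip.sign_off(): hands the job in; it is judged then, once.
The state is a dict: "time_s": time; "q": joint angles; "joint_velocities": joint speeds; "joint_torque": joint torques, N m; "tcp_pos": TCP position; "ee_rot": TCP orientation; "contact_force": force on the tool from outside, world axes, zero at the start; "moment": the same for the moment, N m; "grip_width": finger opening in mm; "gripper_force": force on a finger pad.
Only numpy, scipy, OpenCV 4.12 (cv2) and the standard library are available. Lean on these libraries where they do the work, as an engineer would, in place of code of your own. Each camera call takes 0.05 s, during which the arm holds its last target. There are 200 camera calls.

## Working session

There is one attempt and no reset: what is moved stays moved. The work goes in short steps, Python scripts to look and compute and a tool call to move; the robot and the scene stay as the last step left them, time stands still between calls to the robot, and variables do not carry over. Pictures are saved under pics/ and viewed, at most 14 in all, crops included, and the job is handed in when it is done.

Besides the shell and the picture viewer there is one more tool, called as name(argument=value, ...) on one line, values as JSON. send_rows: Moves the arm, as the interface text tells. Its arguments: {"type":"object","properties":{"series":{"type":"array"},"newtons":{"type":"number"}},"required":["series"]}

```bash
mkdir -p pics; ls; python3 - <<'E'
from bench import manip
import cv2
print(manip.observe(), manip.tips_ahead)
for n in ("scene","top"):
    c=manip.get_calibration(n); print(n,c)
    cv2.imwrite(f"pics/{n}0.png",manip.grab_frame(n))
E
```

```text
pics
{'time_s': 0.0, 'q': array([ 1.19479058,  0.68997741, -0.19452065,  1.56633112,  0.15732514,
        0.90248922, -0.2151122 ]), 'joint_velocities': array([-0.00024581, -0.00079925, -0.00074779,  0.00074431, -0.00091694,
       -0.00134006,  0.00051831]), 'joint_torque': array([-7.04228501e-05, -5.27563834e+01, -1.26665331e+00, -1.53426540e+01,
       -5.25943364e-02,  6.71334434e-03,  1.88806312e-04]), 'tcp_pos': array([ 248.74026647, -572.72869694,  256.91771716]), 'ee_rot': array([-8.68557689e-04,  9.79071055e-01,  2.03516706e-01, -2.54904078e-04]), 'contact_force': array([ 0.30230983, -0.54098862, -1.17136122]), 'moment': array([-0.02386308,  0.06200606, -0.0623558 ]), 'gripper_force': 0.0, 'grip_width': 88.09430075599417} 19.0
scene {'fx': 481.18235921480107, 'fy': 481.18235921480107, 'cx': 328.9157546628158, 'cy': 236.85499479729958, 'distortion': array([-0.03066761,  0.        ,  0.        ,  0.        ,  0.        ]), 'R': array([[-0.68742996,  0.72625009, -0.00092389],
       [ 0.56860934,  0.53742328, -0.62278378],
       [-0.45180026, -0.42864556, -0.78239345]]), 't': array([ 332.26558934, -260.45439457, 1454.54761589])}
top {'fx': 510.59427549790735, 'fy': 510.59427549790735, 'cx': 317.07514554814594, 'cy': 235.8409853473814, 'distortion': array([-0.03589995,  0.        ,  0.        ,  0.        ,  0.        ]), 'R': array([[-0.02047515, -0.99973622, -0.0104051 ],
       [-0.99332141,  0.02152355, -0.11335484],
       [ 0.1135489 ,  0.00801466, -0.99350008]]), 't': array([  -1.64302439,  476.34389736, 1085.56082033])}
```

View pics/top0.png

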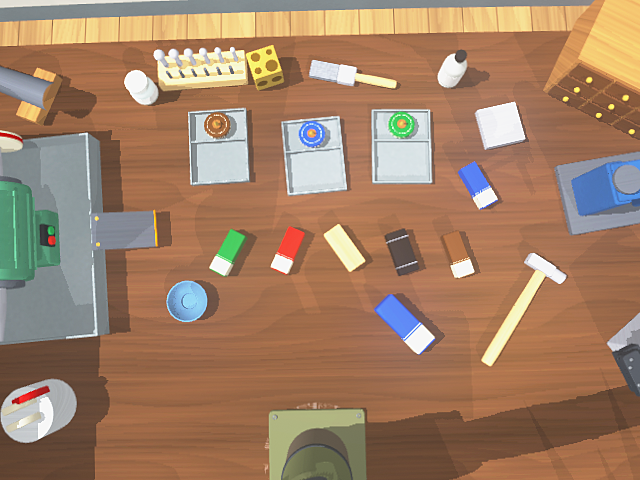

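View pics/scene0.png

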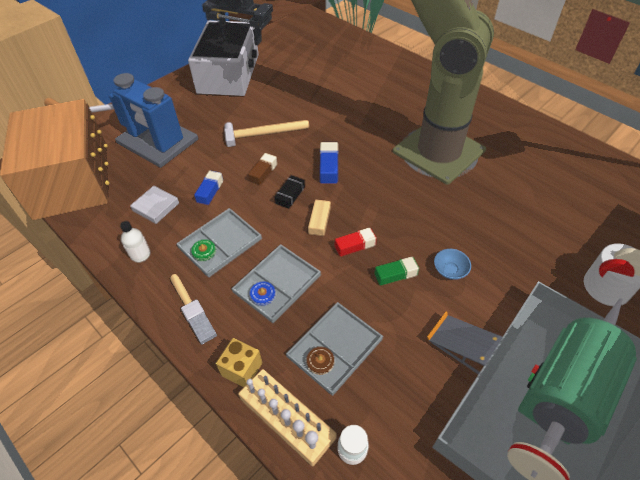

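The top view shows the small blue bar at (478,186) and the larger decoy at (405,324). Brown is at (459,254), green at (228,252) and red at (288,250). The trays are at (219,146) brown, (314,155) blue and (402,146) green. The rest is at (127,229), with its ledge at (156,229).

```bash
cat > h.py <<'E'
from bench import manip
import numpy as np, cv2
from scipy.spatial.transform import Rotation as Ro
def cast(cal,px,z):
    K=np.array([[cal['fx'],0,cal['cx']],[0,cal['fy'],cal['cy']],[0,0,1]])
    u=cv2.undistortPoints(np.float64(px).reshape(-1,1,2),K,np.float64(cal['distortion'])).reshape(-1,2)
    R=np.array(cal['R']);C=-R.T@np.array(cal['t'])
    d=np.c_[u,np.ones(len(u))]@R
    z=np.broadcast_to(z,len(u))
    return C+d*((z-C[2])/d[:,2])[:,None]
def rect(cal,px,z):
    P=cast(cal,px,z)[:,:2].astype(np.float32)
    b=cv2.boxPoints(cv2.minAreaRect(P)); a,c=b[1]-b[0],b[2]-b[1]
    L=a if np.linalg.norm(a)>np.linalg.norm(c) else c
    s=sorted([np.linalg.norm(a),np.linalg.norm(c)])
    return b.mean(0).round(1),np.round(s,1),round(float(np.degrees(np.arctan2(L[1],L[0]))%180),1)
def blob(mask,near):
    n,l,st,ce=cv2.connectedComponentsWithStats(mask.astype(np.uint8))
    ok=[i for i in range(1,n) if st[i,4]>60]
    i=min(ok,key=lambda i:np.hypot(*(ce[i]-near)))
    return l==i
def outline(m):
    c,_=cv2.findContours(m.astype(np.uint8),cv2.RETR_EXTERNAL,cv2.CHAIN_APPROX_NONE)
    return max(c,key=cv2.contourArea).reshape(-1,2)
def down(yaw):  # tool x at yaw deg, z down
    c,s=np.cos(np.radians(yaw)),np.sin(np.radians(yaw))
    return np.array([[c,s,0],[s,-c,0],[0,0,-1]])
def Rq(q): return Ro.from_quat(np.r_[q[1:],q[0]]).as_matrix()
def go(pos,R,sym=True):
    "shift (tool mm) and turn (tool deg) from the present pose"
    s=manip.observe();R0=Rq(s['ee_rot']);best=None
    for T in ([R,R@np.diag([-1,-1,1])] if sym else [R]):
        v=np.degrees(Ro.from_matrix(R0.T@T).as_rotvec())
        if best is None or np.linalg.norm(v)<np.linalg.norm(best): best=v
    print('t %.2f'%s['time_s'],'pos',s['tcp_pos'].round(1),'F',s['contact_force'].round(1),'w %.1f'%s['grip_width'],'q',s['q'].round(2))
    print('shift',(R0.T@(np.array(pos)-s['tcp_pos'])).round(1),'turn',best.round(1))
E
python3 - <<'E'
from h import *
im=cv2.imread('pics/top0.png');cal=manip.get_calibration('top')
hsv=cv2.cvtColor(im,cv2.COLOR_BGR2HSV).astype(int);H,S,V=hsv[...,0],hsv[...,1],hsv[...,2]
print('cam',(-cal['R'].T@cal['t']).round())
for n,p in dict(bg=(600,300),brown=(457,246),bsl=(462,268),green=(232,243),gsl=(222,267),red=(291,240),blue=(473,177),tray=(220,165),wall=(191,146),plate=(125,229),ledge=(156,229)).items(): print(n,hsv[p[1],p[0]],end=' ')
print()
white=(S<75)&(V>150)
cols=dict(brown=((H>5)&(H<15)&(S>150)&(V>115),(459,254)),green=((H>50)&(H<75)&(S>120),(228,252)),red=(((H<5)|(H>175))&(S>170)&(V>120),(288,250)),blue=((H>105)&(H<125)&(S>140),(478,186)))
for n,(m,p) in cols.items():
    yy,xx=np.mgrid[:480,:640]; near=np.hypot(xx-p[0],yy-p[1])<32
    cm=blob(m&near,p); b=blob((cm|(white&near)),p)
    print(n,rect(cal,outline(b),16),'colour part',rect(cal,outline(cm),16),b.sum())
for n,p in dict(brown=(219,146),blue=(314,155),green=(402,146)).items():
    yy,xx=np.mgrid[:480,:640]; near=np.maximum(abs(xx-p[0]),abs(yy-p[1]))<46
    m=blob((S<70)&(V>90)&near,p)
    print('tray',n,rect(cal,outline(m),8),m.sum())
    print(' mop px z22',cast(cal,[dict(brown=(217,125),blue=(312,133),green=(402,124))[n]],30).round(1))
m=blob((H>15)&(H<30)&(S>150)&(V>150),(156,229));o=outline(m);print('ledge px',o[:,0].min(),o[:,0].max(),rect(cal,o,30),rect(cal,o,20))
print(hsv[225:235:9,85:160:5].tolist())
c=im[195:265,75:175];cv2.imwrite('pics/rest.png',cv2.resize(c,None,fx=8,fy=8,interpolation=cv2.INTER_CUBIC))
E
```

```text
cam [ 350.  -21. 1132.]
bg [ 11 131 148] brown [ 12 150 182] bsl [  0   0 247] green [ 66 165 207] gsl [  0   0 247] red [  2 198 247] blue [112 160 245] tray [ 99  16 220] wall [ 96  11 111] plate [111  28 147] ledge [ 17 219 234] 
brown (array([ 447. , -314.9], dtype=float32), array([37.9, 63. ], dtype=float32), 17.3) colour part (array([ 448. , -314.6], dtype=float32), array([37.9, 61. ], dtype=float32), 17.3) 149
green (array([446.3, 185.4], dtype=float32), array([44.7, 98.1], dtype=float32), 153.0) colour part (array([460.7, 179.2], dtype=float32), array([37. , 67.3], dtype=float32), 151.3) 785
red (array([448.8,  53. ], dtype=float32), array([42.4, 98.7], dtype=float32), 155.4) colour part (array([463.3,  46.9], dtype=float32), array([39.5, 67.5], dtype=float32), 155.9) 796
blue (array([ 584.9, -369.4], dtype=float32), array([ 50.4, 100.1], dtype=float32), 27.6) colour part (array([ 598.3, -362.5], dtype=float32), array([47.2, 64.9], dtype=float32), 29.1) 886
tray brown (array([688.8, 208.5], dtype=float32), array([136. , 175.4], dtype=float32), 2.6) 3918
 mop px z22 [[730.6 20
[... 239 characters left out ...]
 3981
 mop px z22 [[ 722.9 -206.3   30. ]]
ledge px 153 157 (array([502.2, 343. ], dtype=float32), array([ 4.4, 78.2], dtype=float32), 4.7) (array([503.5, 346.3], dtype=float32), array([ 4.5, 78.9], dtype=float32), 4.7)
[[[97, 27, 159], [92, 15, 243], [110, 32, 167], [111, 29, 150], [112, 30, 152], [111, 32, 151], [113, 27, 150], [109, 29, 149], [111, 29, 149], [118, 24, 147], [116, 28, 147], [108, 21, 145], [110, 21, 144], [114, 26, 146], [23, 255, 255]], [[98, 18, 160], [92, 21, 156], [110, 31, 166], [107, 32, 150], [108, 34, 151], [109, 32, 151], [107, 28, 147], [109, 24, 146], [114, 26, 145], [114, 25, 144], [111, 30, 146], [106, 22, 150], [111, 26, 155], [111, 23, 154], [28, 215, 255]]]
```

View pics/rest.png

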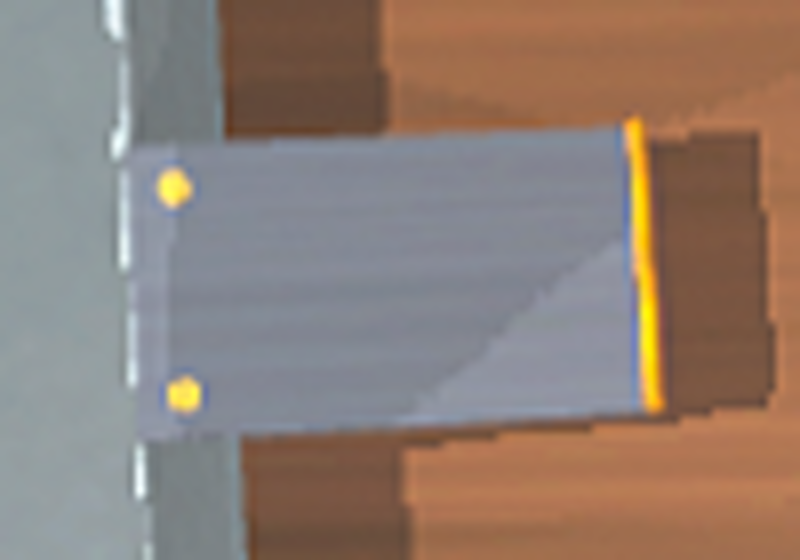

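The rest crop shows the yellow ledge from about (630,120) to (660,410), so the plate is yawed a few degrees. The brown mask is incomplete, so I'll move above the brown bar and check it with the wrist camera.

```bash
python3 - <<'E'
from h import *
go([433,-319,230],down(17.3))
cal=manip.get_calibration('top')
px=np.array([(630,125),(652,410),(132,148),(140,438)])/8+[75,195]
P=cast(cal,px,[20,20,64,64]);print(P.round(1))
E
```

```text
t 0.10 pos [ 248.8 -572.8  257. ] F [ 0.4 -0.6 -0.3] w 87.9 q [ 1.19  0.69 -0.19  1.57  0.16  0.9  -0.22]
shift [ 270.1 -159.3   27.2] turn [-0.1  0.   6.2]
[[541.2 350.   20. ]
 [461.6 342.6  20. ]
 [530.6 470.2  64. ]
 [452.6 465.7  64. ]]
```

Careful with the scale: shifts go in shares of 30 cm and turns go in shares of 60 degrees. That gives: 270 mm / 300 = 0.9, -159 mm / 300 = -0.53, 6.2 degrees / 60 = 0.1033.

send_rows(series=[[0.1267, -0.0767, 0.0133, 0, 0, 0.0167, -1], [0.2533, -0.1533, 0.0267, 0, 0, 0.0333, -1], [0.38, -0.2267, 0.04, 0, 0, 0.05, -1], [0.5067, -0.3033, 0.0533, 0, 0, 0.0667, -1], [0.6333, -0.3767, 0.0667, 0, 0, 0.0833, -1], [0.76, -0.4533, 0.08, 0, 0, 0.1, -1], [0.9, -0.53, 0.09, 0, 0, 0.1033, -1], [0.9, -0.53, 0.09, 0, 0, 0.1033, -1]], newtons=25)

```text
time_s: 0.77
tcp_pos: [436.4, -314.4, 230.2]
ee_rot: [-0.001, 0.988, 0.153, 0.001]
contact_force: [-0.5, 0.4, 0.0]
grip_width: 88.2
gripper_force: 0.0
```

```bash
python3 - <<'E'
from h import *
import json
cal=manip.get_calibration('wrist')
cv2.imwrite('pics/w1.png',manip.grab_frame('wrist'))
json.dump({k:np.array(v).tolist() for k,v in cal.items()},open('w1.json','w'))
print(manip.observe()['tcp_pos'])
E
```

```text
[ 439.08555227 -311.09746538  230.13965862]
```

View pics/w1.png

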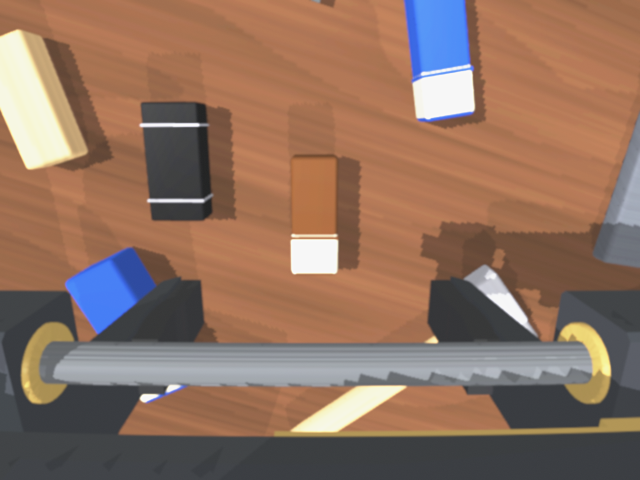

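The wrist view shows the brown bar at x 291–338, y 155–273, with the sleeve at the bottom. The charcoal is at (176,160).

```bash
python3 - <<'E'
from h import *
import json
cal=json.load(open('w1.json'))
P=cast(cal,[(292,156),(337,156),(338,273),(291,273)],32);print(P.round(1),P.mean(0))
P=cast(cal,[(406,0),(463,0),(474,108),(416,120)],32);print(P.round(1))
c=P.mean(0)
go([433,-319,230],down(17.3))
E
```

```text
[[ 471.4 -283.    32. ]
 [ 482.1 -316.9   32. ]
 [ 389.4 -348.7   32. ]
 [ 377.2 -310.6   32. ]] [ 430.01670745 -314.80335137   32.        ]
[[ 604.2 -329.3   32. ]
 [ 617.3 -368.9   32. ]
 [ 549.3 -406.    32. ]
 [ 527.  -366.4   32. ]]
t 0.82 pos [ 439.1 -311.1  230.1] F [ 0.9  4.1 -0.1] w 87.8 q [ 0.61  0.61 -0.13  1.86  0.11  0.68 -0.83]
shift [-8.2  5.6  0.1] turn [-0.3 -0.3  0.7]
```

Converted, 130 mm / 300 = 0.4333, 120 mm / 300 = 0.4, 0.7 degrees / 60 = 0.0117.

send_rows(series=[[-0.0067, 0.0067, 0.0833, 0, 0, 0.005, -0.6], [-0.0167, 0.01, 0.2, 0, 0, 0.01, -0.36], [-0.0233, 0.0133, 0.3167, 0, 0, 0.0117, -0.36], [-0.03, 0.0167, 0.4, 0, 0, 0.0117, -0.36], [-0.03, 0.0167, 0.4333, 0, 0, 0.0117, -0.36], [-0.03, 0.0167, 0.4333, 0, 0, 0.0117, -0.36], [-0.03, 0.0167, 0.4333, 0, 0, 0.0117, -0.36], [-0.03, 0.0167, 0.4333, 0, 0, 0.0117, -0.36]])

```text
time_s: 1.48
tcp_pos: [427.2, -327.9, 102.1]
ee_rot: [0.001, 0.99, 0.144, 0.001]
contact_force: [1.3, -0.3, 0.5]
grip_width: 60.1
gripper_force: 0.0
```

```bash
python3 - <<'E'
from h import *
go([430,-315,23],down(17.5))
E
```

```text
t 1.48 pos [ 427.2 -327.9  102.1] F [ 1.3 -0.3  0.5] w 60.1 q [ 0.61  0.82 -0.08  1.95  0.15  0.37 -0.86]
shift [  6.2 -11.7  79.1] turn [ 0.1 -0.1 -0.9]
```

Converted, 79 mm / 300 = 0.2633, 74 mm / 300 = 0.2467, -0.9 degrees / 60 = -0.015.

send_rows(series=[[0.01, -0.02, 0.05, 0, 0, -0.0083, -0.36], [0.02, -0.04, 0.1333, 0, 0, -0.015, -0.36], [0.02, -0.04, 0.2067, 0, 0, -0.015, -0.36], [0.02, -0.04, 0.2467, 0, 0, -0.015, -0.36], [0.02, -0.04, 0.2633, 0, 0, -0.015, -0.36], [0.02, -0.04, 0.2633, 0, 0, -0.015, -0.36], [0.02, -0.04, 0.2633, 0, 0, -0.015, 1], [0.02, -0.04, 0.2633, 0, 0, -0.015, 1]])

```text
time_s: 2.15
tcp_pos: [429.2, -314.9, 22.9]
ee_rot: [0.001, 0.988, 0.152, 0.001]
contact_force: [-0.6, 1.2, 0.1]
grip_width: 49.1
gripper_force: 0.0
```

```bash
python3 - <<'E'
from h import *
go([430,-315,130],down(17.5))
E
```

```text
t 2.15 pos [ 429.2 -314.9   22.9] F [-0.6  1.2  0.1] w 49.1 q [ 0.57  0.96 -0.04  1.98  0.17  0.2  -0.89]
shift [   0.9    0.6 -107.1] turn [ 0.1 -0.1 -0. ]
```

Converted, -105 mm / 300 = -0.35, -75 mm / 300 = -0.25.

send_rows(series=[[0, 0, 0, 0, 0, 0, 1], [0, 0, 0, 0, 0, 0, 1], [0, 0, 0, 0, 0, 0, 1], [0, 0, 0, 0, 0, 0, 1], [0, 0, -0.05, 0, 0, 0, 1], [0, 0, -0.1333, 0, 0, 0, 1], [0, 0, -0.25, 0, 0, 0, 1], [0, 0, -0.35, 0, 0, 0, 1]])

```text
time_s: 2.82
tcp_pos: [427.9, -313.7, 127.8]
ee_rot: [-0.001, 0.988, 0.152, -0.001]
contact_force: [1.0, -0.6, -2.4]
grip_width: 37.8
gripper_force: 25.0
```

```bash
python3 - <<'E'
from h import *
go([654,208.5,130],down(90))
go([654,208.5,130],down(-90),sym=False)
E
```

```text
t 2.82 pos [ 427.9 -313.7  127.8] F [ 1.  -0.6 -2.4] w 37.8 q [ 0.6   0.77 -0.09  1.96  0.15  0.42 -0.87]
shift [ 372.5 -430.1   -2.1] turn [ -0.1   0.  -72.5]
t 2.82 pos [ 427.9 -313.7  127.8] F [ 1.  -0.6 -2.4] w 37.8 q [ 0.6   0.77 -0.09  1.96  0.15  0.42 -0.87]
shift [ 372.5 -430.1   -2.1] turn [0.000e+00 1.000e-01 1.075e+02]
```

Converted, -224 mm / 300 = -0.7467, 194 mm / 300 = 0.6467, -45 degrees / 60 = -0.75.

send_rows(series=[[0.0433, -0.05, 0, 0, 0, -0.0667, 1], [0.12, -0.14, 0, 0, 0, -0.15, 1], [0.2067, -0.24, 0, 0, 0, -0.25, 1], [0.2967, -0.34, 0, 0, 0, -0.35, 1], [0.3833, -0.44, 0, 0, 0, -0.45, 1], [0.47, -0.5433, 0, 0, 0, -0.55, 1], [0.56, -0.6433, 0, 0, 0, -0.65, 1], [0.6467, -0.7467, 0, 0, 0, -0.75, 1]])

```text
time_s: 3.48
tcp_pos: [546.4, -40.4, 126.6]
ee_rot: [0.0, 0.854, 0.521, -0.0]
contact_force: [0.7, -0.8, -2.7]
grip_width: 37.7
gripper_force: 25.0
```

```bash
python3 - <<'E'
from h import *
go([654,208.5,130],down(90))
E
```

```text
t 3.48 pos [546.4 -40.4 126.6] F [ 0.7 -0.8 -2.7] w 37.7 q [ 0.11  0.79 -0.2   1.91  0.32  0.48 -0.79]
shift [270.5 -18.2  -3.5] turn [ -0.    0.  -27.2]
```

Converted, 270 mm / 300 = 0.9, 256 mm / 300 = 0.8533, -27 degrees / 60 = -0.45.

send_rows(series=[[0.1267, -0.01, 0, 0, 0, -0.0833, 1], [0.2533, -0.02, 0, 0, 0, -0.1667, 1], [0.38, -0.0267, 0, 0, 0, -0.25, 1], [0.5067, -0.0333, -0.0033, 0, 0, -0.3333, 1], [0.6333, -0.0433, -0.0067, 0, 0, -0.4167, 1], [0.76, -0.0533, -0.01, 0, 0, -0.45, 1], [0.8533, -0.06, -0.01, 0, 0, -0.45, 1], [0.9, -0.06, -0.01, 0, 0, -0.45, 1]])

```text
time_s: 4.15
tcp_pos: [654.8, 211.8, 129.5]
ee_rot: [-0.002, 0.709, 0.706, 0.002]
contact_force: [0.1, 0.4, -2.1]
grip_width: 38.0
gripper_force: 25.0
```

send_rows(series=[[0, 0, 0, 0, 0, 0, 1], [0, 0, 0, 0, 0, 0, 1], [0, 0, 0, 0, 0, 0, 1], [0, 0, 0, 0, 0, 0, 1], [0, 0, 0, 0, 0, 0, 1], [0, 0, 0, 0, 0, 0, 1], [0, 0, 0, 0, 0, 0, 1], [0, 0, 0, 0, 0, 0, 1]])

```text
time_s: 4.82
tcp_pos: [655.1, 205.2, 129.8]
ee_rot: [0.0, 0.71, 0.704, -0.0]
contact_force: [0.5, -0.0, -2.9]
grip_width: 38.1
gripper_force: 25.0
```

```bash
python3 - <<'E'
from h import *
import json
cal=manip.get_calibration('wrist')
cv2.imwrite('pics/w2.png',manip.grab_frame('wrist'))
json.dump({k:np.array(v).tolist() for k,v in cal.items()},open('w2.json','w'))
go([654,208.5,130],down(90))
E
```

```text
t 4.87 pos [655.1 205.4 129.8] F [ 0.8  0.3 -2.6] w 37.6 q [-0.21  0.94 -0.33  1.45  0.37  0.81 -0.67]
shift [ 3.1 -1.1 -0.2] turn [ 0.   0.  -0.5]
```

View pics/w2.png

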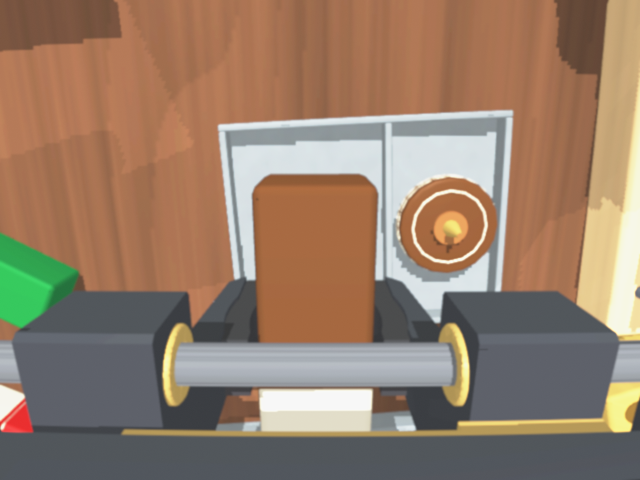

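The wrist view shows the brown bar held over the bay. The tray's far rim runs from (221,126) to (512,112), the divider is at (388,122) and the mop at (450,222).

```bash
python3 - <<'E'
from h import *
import json
cal=json.load(open('w2.json'))
P=cast(cal,[(220,126),(512,111),(388,120),(386,270)],16);print(P.round(1))
d=P[1]-P[0];print(np.linalg.norm(d),np.degrees(np.arctan2(d[1],d[0])))
E
```

```text
[[601.  271.8  16. ]
 [768.9 279.1  16. ]
 [697.5 274.2  16. ]
 [699.5 183.1  16. ]]
168.0699588991041 2.487312243620937
```

Converted, 102 mm / 300 = 0.34, 101 mm / 300 = 0.3367, -1.8 degrees / 60 = -0.03.

send_rows(series=[[0.01, 0.0067, 0.05, 0, 0, -0.025, 1], [0.01, 0.0067, 0.1333, 0, 0, -0.03, 1], [0.01, 0.0067, 0.2167, 0, 0, -0.03, 1], [0.01, 0.0067, 0.2733, 0, 0, -0.03, 1], [0.01, 0.0067, 0.3133, 0, 0, -0.03, 1], [0.01, 0.0067, 0.33, 0, 0, -0.03, 1], [0.01, 0.0067, 0.3367, 0, 0, -0.03, 1], [0.01, 0.0067, 0.34, 0, 0, -0.03, 1]])

```text
time_s: 5.53
tcp_pos: [657.5, 208.9, 27.8]
ee_rot: [0.0, 0.699, 0.715, 0.0]
contact_force: [-0.1, 0.1, -2.2]
grip_width: 37.6
gripper_force: 25.0
```

Converted, 1 mm / 300 = 0.0033, 0.8 mm / 300 = 0.0027.

send_rows(series=[[0, 0, 0, 0, 0, 0, 1], [0, 0, 0.001, 0, 0, 0, 1], [0, 0, 0.002, 0, 0, 0, 1], [0, 0, 0.0027, 0, 0, 0, 1], [0, 0, 0.0033, 0, 0, 0, 1], [0, 0, 0.0033, 0, 0, 0, 1], [0, 0, 0.0033, 0, 0, 0, 1], [0, 0, 0.0033, 0, 0, 0, 1]])

```text
time_s: 6.2
tcp_pos: [657.1, 208.6, 26.8]
ee_rot: [0.0, 0.699, 0.715, 0.0]
contact_force: [-0.0, 0.2, -2.7]
grip_width: 37.6
gripper_force: 25.0
```

Converted, -4 mm / 300 = -0.0133, -2 mm / 300 = -0.0067.

send_rows(series=[[0, -0.0067, 0, 0, 0, 0, 1], [0, -0.0133, 0, 0, 0, 0, 1], [0, -0.0133, 0, 0, 0, 0, 1], [0, -0.0133, 0.0013, 0, 0, 0, 1], [0, -0.0133, 0.0027, 0, 0, 0, 1], [0, -0.0133, 0.0033, 0, 0, 0, 1], [0, -0.0133, 0.004, 0, 0, 0, 1], [0, -0.0133, 0.004, 0, 0, 0, 1]])

```text
time_s: 6.87
tcp_pos: [653.2, 208.5, 25.8]
ee_rot: [0.0, 0.699, 0.715, 0.0]
contact_force: [-0.8, -1.0, 1.2]
grip_width: 37.9
gripper_force: 25.0
```

Converted, -100 mm / 300 = -0.3333, -65 mm / 300 = -0.2167.

send_rows(series=[[0, 0, 0, 0, 0, 0, 0.05], [0, 0, 0, 0, 0, 0, -0.14], [0, 0, 0, 0, 0, 0, -0.14], [0, 0, 0, 0, 0, 0, -0.14], [0, 0, -0.0333, 0, 0, 0, -0.14], [0, 0, -0.1, 0, 0, 0, -0.14], [0, 0, -0.2167, 0, 0, 0, -0.14], [0, 0, -0.3333, 0, 0, 0, -0.14]])

```text
time_s: 7.53
tcp_pos: [652.3, 208.2, 126.2]
ee_rot: [-0.0, 0.699, 0.715, -0.001]
contact_force: [0.3, 0.0, 0.4]
grip_width: 49.9
gripper_force: 0.0
```

```bash
python3 - <<'E'
from h import *
go([446.3,185.4,130],down(153))
cv2.imwrite('pics/t2.png',manip.grab_frame('top')[90:300,150:480])
E
```

```text
t 7.53 pos [652.3 208.2 126.2] F [0.3 0.  0.4] w 49.9 q [-0.21  0.94 -0.34  1.46  0.38  0.81 -0.66]
shift [ -18.1 -206.5   -3.3] turn [ -0.1  -0.  -61.7]
```

View pics/t2.png

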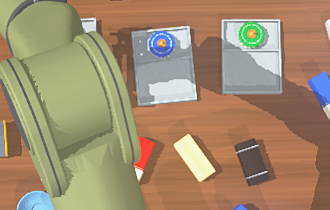

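The top view is blocked by the arm, but release was clean (opening 50 mm, no force). Next is green.

Converted, -206 mm / 300 = -0.6867, -200 mm / 300 = -0.6667, -56 degrees / 60 = -0.9333.

send_rows(series=[[-0.0033, -0.05, 0, 0, 0, -0.1167, -0.3], [-0.0133, -0.15, -0.0033, 0, 0, -0.2333, -0.36], [-0.0233, -0.2667, -0.0167, 0, 0, -0.35, -0.36], [-0.0333, -0.3833, -0.05, 0, 0, -0.4667, -0.36], [-0.0433, -0.5, -0.0833, 0, 0, -0.5833, -0.36], [-0.0533, -0.6, -0.1167, 0, 0, -0.7, -0.36], [-0.06, -0.6667, -0.1333, 0, 0, -0.8167, -0.36], [-0.06, -0.6867, -0.1333, 0, 0, -0.9333, -0.36]])

```text
time_s: 8.25
tcp_pos: [444.6, 185.4, 167.3]
ee_rot: [0.0, 0.277, 0.961, -0.001]
contact_force: [0.3, -0.2, -0.4]
grip_width: 59.8
gripper_force: 0.0
```

Converted, -5 degrees / 60 = -0.0833.

send_rows(series=[[0, 0, 0, 0, 0, -0.0833, -0.36], [0, 0, 0, 0, 0, -0.0833, -0.36], [0, 0, 0, 0, 0, -0.0833, -0.36], [0, 0, 0, 0, 0, -0.0833, -0.36], [0, 0, 0, 0, 0, -0.0833, -0.36], [0, 0, 0, 0, 0, -0.0833, -0.36], [0, 0, 0, 0, 0, -0.0833, -0.36], [0, 0, 0, 0, 0, -0.0833, -0.36]])

```text
time_s: 8.92
tcp_pos: [447.6, 185.9, 165.4]
ee_rot: [0.0, 0.24, 0.971, -0.0]
contact_force: [0.0, 0.8, -0.9]
grip_width: 60.4
gripper_force: 0.0
```

```bash
cat >> h.py <<'E'
def wristbar(lo,hi,name,h=32,smin=110):
    cal=manip.get_calibration('wrist');im=manip.grab_frame('wrist');cv2.imwrite(f'pics/{name}.png',im)
    hsv=cv2.cvtColor(im,cv2.COLOR_BGR2HSV).astype(int);H,S,V=hsv[...,0],hsv[...,1],hsv[...,2]
    m=((H>=lo)&(H<=hi)) if lo<=hi else ((H>=lo)|(H<=hi))
    m=m&(S>smin)&(V>90); m[290:]=False
    n,l,st,ce=cv2.connectedComponentsWithStats(m.astype(np.uint8))
    for i in np.argsort(-st[1:,4])[:2]+1:
        print('blob',st[i],rect(cal,outline(l==i),h/2),rect(cal,outline(l==i),h))
E
python3 - <<'E'
from h import *
wristbar(50,75,'w3')
go([446.3,185.4,23],down(153))
E
```

```text
blob [ 285  204   57   86 4822] (array([463.1, 176.1], dtype=float32), array([39.8, 63.6], dtype=float32), 151.6) (array([458.9, 178.5], dtype=float32), array([37.5, 59.9], dtype=float32), 151.6)
blob [286 144  57   6 276] (array([401.2, 209.8], dtype=float32), array([ 3.3, 37.4], dtype=float32), 62.2) (array([400.5, 210.2], dtype=float32), array([ 3.1, 35.2], dtype=float32), 62.2)
t 8.97 pos [447.6 185.9 165.4] F [ 0.6  0.1 -0.3] w 59.8 q [-0.14  0.72 -0.57  2.06  0.71  0.57 -0.13]
shift [  0.9  -1.  142.4] turn [-0.   0.  -0.7]
```

View pics/w3.png

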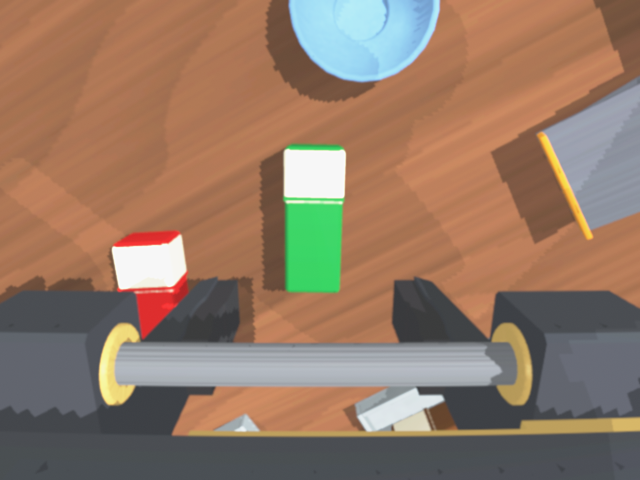

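The wrist view shows the green bar at x 284–345, y 146–291, with the sleeve at the top, centred between the fingers.

Converted, 142 mm / 300 = 0.4733, 139 mm / 300 = 0.4633.

send_rows(series=[[0.0033, 0, 0.05, 0, 0, 0, -0.36], [0.0067, -0.0033, 0.15, 0, 0, 0, -0.36], [0.0067, -0.0033, 0.2667, 0, 0, 0, -0.36], [0.0067, -0.0033, 0.3667, 0, 0, 0, -0.36], [0.0067, -0.0033, 0.4333, 0, 0, 0, -0.36], [0.0067, -0.0033, 0.4633, 0, 0, 0, -0.36], [0.0067, -0.0033, 0.4733, 0, 0, 0, -0.36], [0.0067, -0.0033, 0.4733, 0, 0, 0, -0.36]])

```text
time_s: 9.63
tcp_pos: [445.0, 186.1, 22.9]
ee_rot: [-0.0, 0.239, 0.971, -0.001]
contact_force: [-0.1, 1.0, 0.5]
grip_width: 59.9
gripper_force: 0.0
```

send_rows(series=[[0, 0, 0, 0, 0, 0, 0], [0, 0, 0, 0, 0, 0, 1], [0, 0, 0, 0, 0, 0, 1], [0, 0, 0, 0, 0, 0, 1], [0, 0, 0, 0, 0, 0, 1], [0, 0, 0, 0, 0, 0, 1], [0, 0, 0, 0, 0, 0, 1], [0, 0, 0, 0, 0, 0, 1]])

```text
time_s: 10.3
tcp_pos: [445.8, 185.8, 24.3]
ee_rot: [0.001, 0.24, 0.971, 0.0]
contact_force: [-0.5, -0.2, 6.4]
grip_width: 37.8
gripper_force: 25.0
```

send_rows(series=[[0, 0, -0.0333, 0, 0, 0, 1], [0, 0, -0.1, 0, 0, 0, 1], [0, 0, -0.2, 0, 0, 0, 1], [0, 0, -0.3, 0, 0, 0, 1], [0, 0, -0.3667, 0, 0, 0, 1], [0, 0, -0.39, 0, 0, 0, 1], [0, 0, -0.39, 0, 0, 0, 1], [0, 0, -0.39, 0, 0, 0, 1]])

```text
time_s: 10.97
tcp_pos: [445.3, 185.4, 140.0]
ee_rot: [-0.0, 0.24, 0.971, -0.0]
contact_force: [0.1, 0.6, -1.3]
grip_width: 37.6
gripper_force: 24.9
```

```bash
python3 - <<'E'
from h import *
# green tray: bay centre
go([645,-205,140],down(89))
E
```

```text
t 10.97 pos [445.3 185.4 140. ] F [ 0.1  0.6 -1.3] w 37.6 q [-0.16  0.76 -0.53  2.08  0.79  0.51 -0.2 ]
shift [-3.585e+02 -2.525e+02  1.000e-01] turn [-0.   0.  63.2]
```

Converted, -232 mm / 300 = -0.7733, -200 mm / 300 = -0.6667, 45 degrees / 60 = 0.75.

send_rows(series=[[-0.04, -0.0267, 0, 0, 0, 0.05, 1], [-0.1333, -0.0933, 0, 0, 0, 0.15, 1], [-0.24, -0.17, 0, 0, 0, 0.25, 1], [-0.3467, -0.2433, 0, 0, 0, 0.35, 1], [-0.4533, -0.32, 0, 0, 0, 0.45, 1], [-0.56, -0.3933, 0, 0, 0, 0.55, 1], [-0.6667, -0.47, 0, 0, 0, 0.65, 1], [-0.7733, -0.5433, 0, 0, 0, 0.75, 1]])

```text
time_s: 11.63
tcp_pos: [574.3, -70.0, 138.6]
ee_rot: [-0.001, 0.596, 0.803, -0.002]
contact_force: [0.9, -0.0, -2.0]
grip_width: 37.8
gripper_force: 24.9
```

```bash
python3 - <<'E'
from h import *
go([645,-205,130],down(89))
E
```

```text
t 11.63 pos [574.3 -70.  138.6] F [ 0.9 -0.  -2. ] w 37.8 q [ 0.29  0.82 -0.44  1.8   0.55  0.65 -0.18]
shift [-149.7   28.7    8.5] turn [-0.2  0.1 17.8]
```

Converted, -152 mm / 300 = -0.5067, -150 mm / 300 = -0.5, 18 degrees / 60 = 0.3.

send_rows(series=[[-0.11, 0.02, 0.0067, 0, 0, 0.0833, 1], [-0.22, 0.0433, 0.0133, 0, 0, 0.1667, 1], [-0.3233, 0.0633, 0.02, 0, 0, 0.25, 1], [-0.4067, 0.08, 0.0267, 0, 0, 0.3, 1], [-0.4667, 0.09, 0.0267, 0, 0, 0.3, 1], [-0.5, 0.0967, 0.0267, 0, 0, 0.3, 1], [-0.5067, 0.0967, 0.0267, 0, 0, 0.3, 1], [-0.5067, 0.0967, 0.0267, 0, 0, 0.3, 1]])

```text
time_s: 12.3
tcp_pos: [646.4, -204.3, 130.4]
ee_rot: [-0.001, 0.713, 0.702, -0.001]
contact_force: [-0.0, 0.2, -2.6]
grip_width: 37.7
gripper_force: 24.9
```

```bash
python3 - <<'E'
from h import *
import json
cal=manip.get_calibration('wrist')
cv2.imwrite('pics/w4.png',manip.grab_frame('wrist'))
json.dump({k:np.array(v).tolist() for k,v in cal.items()},open('w4.json','w'))
go([645,-205,130],down(89))
E
```

```text
t 12.35 pos [ 646.5 -202.7  130.9] F [ 0.   1.3 -1.7] w 37.8 q [ 0.44  0.93 -0.41  1.48  0.45  0.82 -0.14]
shift [-2.3 -1.5  0.9] turn [-0.2 -0.   0.2]
```

View pics/w4.png

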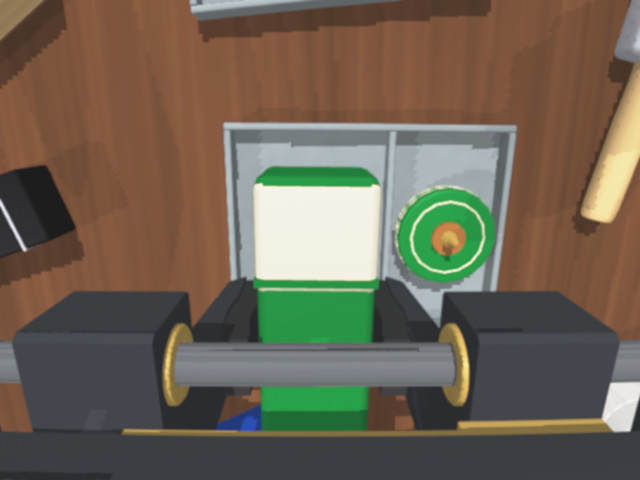

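The wrist view shows the green bar over the green tray. The tray's far rim runs from (224,124) to (516,127), the divider is at (391,128), and the mop is at (446,235).

```bash
python3 - <<'E'
from h import *
import json
cal=json.load(open('w4.json'))
P=cast(cal,[(224,124),(516,127),(391,128),(388,290)],16);d=P[1]-P[0];a=np.arctan2(d[1],d[0])
print(P.round(1),np.linalg.norm(d),np.degrees(a))
ex,ey=np.array([np.cos(a),np.sin(a)]),np.array([-np.sin(a),np.cos(a)])
b=(P[0]+P[1])[:2]/2-66*ey-35*ex;print('bay',b)
go([*b,27],down(90+np.degrees(a)))
E
```

```text
[[ 594.5 -136.4   16. ]
 [ 763.6 -140.1   16. ]
 [ 690.7 -140.1   16. ]
 [ 692.1 -240.6   16. ]] 169.1003617537337 -1.2644506993079363
bay [ 642.5870438  -203.43089665]
t 12.35 pos [ 646.5 -202.7  130.9] F [ 0.   1.3 -1.7] w 37.8 q [ 0.44  0.93 -0.41  1.48  0.45  0.82 -0.14]
shift [ -0.8  -3.6 103.9] turn [-0.2 -0.   0.5]
```

Converted, 102 mm / 300 = 0.34, 101 mm / 300 = 0.3367, 0.5 degrees / 60 = 0.0083.

send_rows(series=[[0, -0.0067, 0.05, 0, 0, 0.005, 1], [-0.0033, -0.0117, 0.1333, 0, 0, 0.0083, 1], [-0.0033, -0.0117, 0.2167, 0, 0, 0.0083, 1], [-0.0033, -0.0117, 0.28, 0, 0, 0.0083, 1], [-0.0033, -0.0117, 0.3167, 0, 0, 0.0083, 1], [-0.0033, -0.0117, 0.33, 0, 0, 0.0083, 1], [-0.0033, -0.0117, 0.3367, 0, 0, 0.0083, 1], [-0.0033, -0.0117, 0.34, 0, 0, 0.0083, 1]])

```text
time_s: 13.02
tcp_pos: [644.9, -203.3, 31.2]
ee_rot: [0.0, 0.714, 0.7, 0.0]
contact_force: [0.3, -0.2, -1.8]
grip_width: 37.8
gripper_force: 24.9
```

Converted, 1 mm / 300 = 0.0033, 0.7 mm / 300 = 0.0023.

send_rows(series=[[0, 0, 0, 0, 0, 0, 1], [0, 0, 0, 0, 0, 0, 1], [0, 0, 0.0013, 0, 0, 0, 1], [0, 0, 0.0023, 0, 0, 0, 1], [0, 0, 0.0033, 0, 0, 0, 1], [0, 0, 0.0033, 0, 0, 0, 1], [0, 0, 0.0033, 0, 0, 0, 1], [0, 0, 0.0033, 0, 0, 0, 1]])

```text
time_s: 13.68
tcp_pos: [644.2, -203.7, 29.5]
ee_rot: [0.0, 0.715, 0.7, 0.0]
contact_force: [0.2, 0.3, -2.1]
grip_width: 37.8
gripper_force: 24.9
```

Converted, 2.5 mm / 300 = 0.0083, 2.3 mm / 300 = 0.0077.

send_rows(series=[[0, -0.0033, 0.0017, 0, 0, 0, 1], [0, -0.0033, 0.0033, 0, 0, 0, 1], [0, -0.0033, 0.005, 0, 0, 0, 1], [0, -0.0033, 0.0063, 0, 0, 0, 1], [0, -0.0033, 0.0077, 0, 0, 0, 1], [0, -0.0033, 0.0083, 0, 0, 0, 1], [0, -0.0033, 0.0083, 0, 0, 0, 1], [0, -0.0033, 0.0083, 0, 0, 0, 1]])

```text
time_s: 14.35
tcp_pos: [643.2, -203.7, 27.4]
ee_rot: [0.0, 0.715, 0.7, -0.0]
contact_force: [-2.0, 0.9, 2.2]
grip_width: 38.0
gripper_force: 24.9
```

Converted, -70 mm / 300 = -0.2333, -35 mm / 300 = -0.1167.

send_rows(series=[[0, 0, 0.001, 0, 0, 0, 1], [0, 0, 0.001, 0, 0, 0, 0.05], [0, 0, 0.001, 0, 0, 0, -0.14], [0, 0, 0.001, 0, 0, 0, -0.14], [0, 0, 0.001, 0, 0, 0, -0.14], [0, 0, -0.0333, 0, 0, 0, -0.14], [0, 0, -0.1167, 0, 0, 0, -0.14], [0, 0, -0.2333, 0, 0, 0, -0.14]])

```text
time_s: 15.02
tcp_pos: [641.2, -203.3, 95.6]
ee_rot: [-0.002, 0.714, 0.7, -0.002]
contact_force: [-0.7, 0.5, -0.3]
grip_width: 50.3
gripper_force: 0.0
```

```bash
python3 - <<'E'
from h import *
go([584,-369,165],down(28))
E
```

```text
t 15.02 pos [ 641.2 -203.3   95.6] F [-0.7  0.5 -0.3] w 50.3 q [ 0.43  0.98 -0.39  1.51  0.47  0.76 -0.17]
shift [-166.8  -54.1  -69.3] turn [-0.3  0.1 60.8]
```

Converted, -167 mm / 300 = -0.5567, -163 mm / 300 = -0.5433, 56 degrees / 60 = 0.9333.

send_rows(series=[[-0.0333, -0.01, -0.05, 0, 0, 0.1167, -0.14], [-0.1167, -0.0367, -0.1167, 0, 0, 0.2333, -0.36], [-0.2167, -0.07, -0.1733, 0, 0, 0.35, -0.36], [-0.3167, -0.1033, -0.2167, 0, 0, 0.4667, -0.36], [-0.4167, -0.1367, -0.2333, 0, 0, 0.5833, -0.36], [-0.5, -0.1633, -0.2333, 0, 0, 0.7, -0.36], [-0.5433, -0.1767, -0.2333, 0, 0, 0.8167, -0.36], [-0.5567, -0.18, -0.2333, 0, 0, 0.9333, -0.36]])

```text
time_s: 15.68
tcp_pos: [583.5, -374.4, 168.1]
ee_rot: [0.002, 0.961, 0.277, -0.001]
contact_force: [-0.5, 1.0, -0.1]
grip_width: 60.0
gripper_force: 0.0
```

Converted, 5 degrees / 60 = 0.0833.

send_rows(series=[[0, 0, 0, 0, 0, 0.0833, -0.36], [0, 0, 0, 0, 0, 0.0833, -0.36], [0, 0, 0, 0, 0, 0.0833, -0.36], [0, 0, 0, 0, 0, 0.0833, -0.36], [0, 0, 0, 0, 0, 0.0833, -0.36], [0, 0, 0, 0, 0, 0.0833, -0.36], [0, 0, 0, 0, 0, 0.0833, -0.36], [0, 0, 0, 0, 0, 0.0833, -0.36]])

```text
time_s: 16.35
tcp_pos: [585.7, -369.4, 167.0]
ee_rot: [-0.0, 0.971, 0.24, 0.0]
contact_force: [-0.8, 0.1, -0.6]
grip_width: 60.2
gripper_force: 0.0
```

```bash
python3 - <<'E'
from h import *
wristbar(105,125,'w5')
go([584,-369,23],down(28))
E
```

```text
blob [ 282  155   60   98 5613] (array([ 595.3, -360.8], dtype=float32), array([40.1, 68.8], dtype=float32), 27.4) (array([ 598.1, -359.5], dtype=float32), array([37.8, 64.8], dtype=float32), 27.4)
blob [282 255  59   4 152] (array([ 561.8, -378.2], dtype=float32), array([ 2.3, 41.7], dtype=float32), 117.8) (array([ 566.6, -375.9], dtype=float32), array([ 2.1, 39.3], dtype=float32), 117.8)
t 16.40 pos [ 585.7 -369.5  167. ] F [ 0.1 -0.1 -0.4] w 60.0 q [ 0.58  0.88 -0.16  1.42  0.16  0.85 -0.72]
shift [ -1.2  -1.2 144. ] turn [-0.   0.  -0.2]
```

View pics/w5.png

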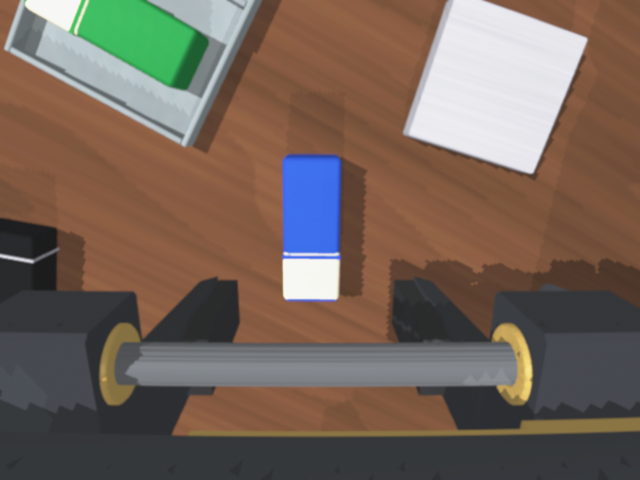

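The wrist view shows the blue bar at x 282–341, y 155–300, between the fingers. Green is lying in its bay at upper left.

Converted, 143 mm / 300 = 0.4767, 110 mm / 300 = 0.3667.

send_rows(series=[[-0.0033, -0.0033, 0.05, 0, 0, 0, -0.36], [-0.0067, -0.01, 0.15, 0, 0, 0, -0.36], [-0.0067, -0.01, 0.2667, 0, 0, 0, -0.36], [-0.0067, -0.01, 0.3667, 0, 0, 0, -0.36], [-0.0067, -0.01, 0.4333, 0, 0, 0, -0.36], [-0.0067, -0.01, 0.4633, 0, 0, 0, -0.36], [-0.0067, -0.01, 0.4767, 0, 0, 0, -0.36], [-0.0067, -0.01, 0.4767, 0, 0, 0, -0.36]])

```text
time_s: 17.07
tcp_pos: [582.6, -367.8, 23.8]
ee_rot: [-0.0, 0.971, 0.24, -0.0]
contact_force: [-0.5, -0.2, 0.1]
grip_width: 59.9
gripper_force: 0.0
```

send_rows(series=[[0, 0, 0, 0, 0, 0, 0], [0, 0, 0, 0, 0, 0, 1], [0, 0, 0, 0, 0, 0, 1], [0, 0, 0, 0, 0, 0, 1], [0, 0, 0, 0, 0, 0, 1], [0, 0, 0, 0, 0, 0, 1], [0, 0, 0, 0, 0, 0, 1], [0, 0, 0, 0, 0, 0, 1]])

```text
time_s: 17.73
tcp_pos: [583.2, -368.1, 25.4]
ee_rot: [0.001, 0.971, 0.24, 0.001]
contact_force: [-0.6, 0.7, 6.0]
grip_width: 37.7
gripper_force: 25.0
```

Converted, -117 mm / 300 = -0.39, -110 mm / 300 = -0.3667.

send_rows(series=[[0, 0, -0.0333, 0, 0, 0, 1], [0, 0, -0.1, 0, 0, 0, 1], [0, 0, -0.2, 0, 0, 0, 1], [0, 0, -0.3, 0, 0, 0, 1], [0, 0, -0.3667, 0, 0, 0, 1], [0, 0, -0.39, 0, 0, 0, 1], [0, 0, -0.39, 0, 0, 0, 1], [0, 0, -0.39, 0, 0, 0, 1]])

```text
time_s: 18.4
tcp_pos: [581.8, -367.5, 140.2]
ee_rot: [-0.0, 0.971, 0.24, -0.001]
contact_force: [-0.5, 0.2, -2.9]
grip_width: 37.6
gripper_force: 25.0
```

```bash
python3 - <<'E'
from h import *
go([627,-8,135],down(93.5))
E
```

```text
t 18.40 pos [ 581.8 -367.5  140.2] F [-0.5  0.2 -2.9] w 37.6 q [ 0.57  0.91 -0.16  1.45  0.17  0.8  -0.73]
shift [ 207.6 -296.9    5.4] turn [ -0.1   0.  -65.7]
```

Converted, -232 mm / 300 = -0.7733, -200 mm / 300 = -0.6667, -53 degrees / 60 = -0.8833.

send_rows(series=[[0.0267, -0.0367, 0, 0, 0, -0.0667, 1], [0.0933, -0.1333, 0, 0, 0, -0.1833, 1], [0.1667, -0.24, 0, 0, 0, -0.3, 1], [0.24, -0.3467, 0, 0, 0, -0.4167, 1], [0.3167, -0.4533, 0.0033, 0, 0, -0.5333, 1], [0.39, -0.56, 0.0067, 0, 0, -0.65, 1], [0.4633, -0.6667, 0.01, 0, 0, -0.7667, 1], [0.54, -0.7733, 0.0133, 0, 0, -0.8833, 1]])

```text
time_s: 19.07
tcp_pos: [615.9, -85.4, 134.8]
ee_rot: [-0.002, 0.76, 0.65, -0.002]
contact_force: [0.5, 0.6, -3.7]
grip_width: 37.9
gripper_force: 25.0
```

```bash
python3 - <<'E'
from h import *
go([627,-8,135],down(93.5))
E
```

```text
t 19.07 pos [615.9 -85.4 134.8] F [ 0.5  0.6 -3.7] w 37.9 q [ 0.25  0.86 -0.34  1.67  0.41  0.69 -0.46]
shift [78.2 -1.  -0.3] turn [ -0.3   0.  -12.4]
```

Converted, 78 mm / 300 = 0.26, 75 mm / 300 = 0.25, -12 degrees / 60 = -0.2.

send_rows(series=[[0.0933, 0, 0, 0, 0, -0.0833, 1], [0.1667, -0.0033, 0, 0, 0, -0.1667, 1], [0.22, -0.0033, 0, 0, 0, -0.2, 1], [0.25, -0.0033, 0, 0, 0, -0.2, 1], [0.26, -0.0033, 0, 0, 0, -0.2, 1], [0.26, -0.0033, 0, 0, 0, -0.2, 1], [0.26, -0.0033, 0, 0, 0, -0.2, 1], [0.26, -0.0033, 0, 0, 0, -0.2, 1]])

```text
time_s: 19.73
tcp_pos: [629.0, -12.5, 136.8]
ee_rot: [0.001, 0.691, 0.723, -0.001]
contact_force: [0.4, 0.2, -2.5]
grip_width: 37.7
gripper_force: 25.0
```

```bash
python3 - <<'E'
from h import *
import json
cal=manip.get_calibration('wrist')
cv2.imwrite('pics/w6.png',manip.grab_frame('wrist'))
json.dump({k:np.array(v).tolist() for k,v in cal.items()},open('w6.json','w'))
go([627,-8,130],down(93.5))
E
```

```text
t 19.78 pos [629.1 -12.2 136.9] F [-0.8 -0.2 -2.8] w 37.5 q [ 0.16  0.87 -0.39  1.64  0.45  0.72 -0.41]
shift [ 4.3 -1.9  6.9] turn [-0.   0.1 -0.9]
```

View pics/w6.png

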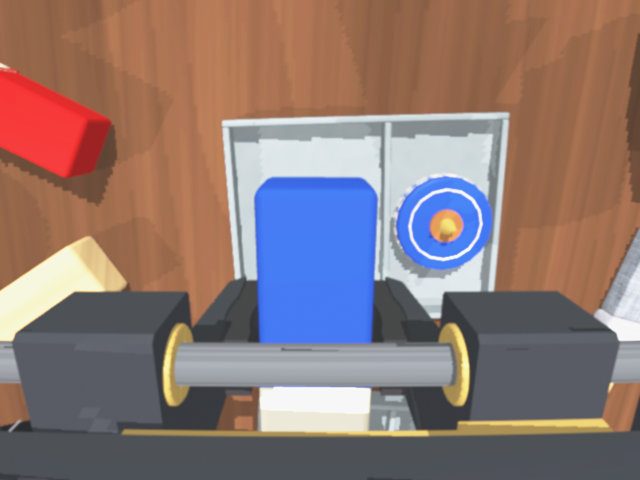

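The wrist view shows the blue bar over the blue tray. The far rim runs from (223,122) to (509,114), with the mop at (445,222).

```bash
python3 - <<'E'
from h import *
import json
cal=json.load(open('w6.json'))
P=cast(cal,[(223,122),(509,114),(387,122),(384,275)],16);d=P[1]-P[0];a=np.arctan2(d[1],d[0])
print(P.round(1),np.linalg.norm(d),np.degrees(a))
ex,ey=np.array([np.cos(a),np.sin(a)]),np.array([-np.sin(a),np.cos(a)])
b=(P[0]+P[1])[:2]/2-66*ey-35*ex;print('bay',b)
go([*b,27],down(90+np.degrees(a)))
E
```

```text
[[571.5  53.1  16. ]
 [740.1  65.9  16. ]
 [668.2  57.5  16. ]
 [674.9 -38.4  16. ]] 169.10197680089718 4.317088016114748
bay [625.90369722  -8.93953898]
t 19.78 pos [629.1 -12.2 136.9] F [-0.8 -0.2 -2.8] w 37.5 q [ 0.16  0.87 -0.39  1.64  0.45  0.72 -0.41]
shift [  3.5  -3.  109.9] turn [-0.   0.1 -1.7]
```

Converted, 105 mm / 300 = 0.35, 3.5 mm / 300 = 0.0117, -1.7 degrees / 60 = -0.0283.

send_rows(series=[[0.0067, -0.0067, 0.05, 0, 0, -0.0167, 1], [0.0117, -0.01, 0.1333, 0, 0, -0.0283, 1], [0.0117, -0.01, 0.2167, 0, 0, -0.0283, 1], [0.0117, -0.01, 0.2833, 0, 0, -0.0283, 1], [0.0117, -0.01, 0.3233, 0, 0, -0.0283, 1], [0.0117, -0.01, 0.3433, 0, 0, -0.0283, 1], [0.0117, -0.01, 0.35, 0, 0, -0.0283, 1], [0.0117, -0.01, 0.35, 0, 0, -0.0283, 1]])

```text
time_s: 20.45
tcp_pos: [626.5, -6.8, 32.4]
ee_rot: [0.0, 0.679, 0.734, 0.0]
contact_force: [1.3, -0.8, -1.5]
grip_width: 37.5
gripper_force: 25.0
```

Converted, 1 mm / 300 = 0.0033, 0.5 mm / 300 = 0.0017.

send_rows(series=[[0, 0, 0, 0, 0, 0, 1], [0, 0, 0, 0, 0, 0, 1], [0, 0, 0, 0, 0, 0, 1], [0, 0, 0.0017, 0, 0, 0, 1], [0, 0, 0.0033, 0, 0, 0, 1], [0, 0, 0.0033, 0, 0, 0, 1], [0, 0, 0.0033, 0, 0, 0, 1], [0, 0, 0.0033, 0, 0, 0, 1]])

```text
time_s: 21.12
tcp_pos: [626.1, -6.6, 31.0]
ee_rot: [0.0, 0.679, 0.734, -0.0]
contact_force: [0.3, 0.5, -2.7]
grip_width: 37.7
gripper_force: 25.0
```

Converted, 2.6 mm / 300 = 0.0087, 2.3 mm / 300 = 0.0077.

send_rows(series=[[-0.0033, 0, 0.002, 0, 0, 0, 1], [-0.0067, 0, 0.004, 0, 0, 0, 1], [-0.0067, 0, 0.0053, 0, 0, 0, 1], [-0.0067, 0, 0.0067, 0, 0, 0, 1], [-0.0067, 0, 0.0077, 0, 0, 0, 1], [-0.0067, 0, 0.0087, 0, 0, 0, 1], [-0.0067, 0, 0.0087, 0, 0, 0, 1], [-0.0067, 0, 0.0087, 0, 0, 0, 1]])

```text
time_s: 21.78
tcp_pos: [626.2, -8.5, 28.5]
ee_rot: [0.0, 0.679, 0.734, -0.0]
contact_force: [-0.2, 0.4, -2.7]
grip_width: 37.8
gripper_force: 25.0
```

Converted, 1.2 mm / 300 = 0.004, 1 mm / 300 = 0.0033.

send_rows(series=[[0, 0, 0.001, 0, 0, 0, 1], [0, 0, 0.002, 0, 0, 0, 1], [0, 0, 0.0027, 0, 0, 0, 1], [0, 0, 0.0033, 0, 0, 0, 1], [0, 0, 0.004, 0, 0, 0, 1], [0, 0, 0.004, 0, 0, 0, 1], [0, 0, 0.004, 0, 0, 0, 1], [0, 0, 0.004, 0, 0, 0, 1]])

```text
time_s: 22.45
tcp_pos: [626.2, -8.5, 28.4]
ee_rot: [0.0, 0.679, 0.734, -0.0]
contact_force: [-3.9, 0.4, 8.1]
grip_width: 37.7
gripper_force: 25.0
```

Converted, -110 mm / 300 = -0.3667, -75 mm / 300 = -0.25.

send_rows(series=[[0, 0, 0, 0, 0, 0, 0.05], [0, 0, 0, 0, 0, 0, -0.14], [0, 0, 0, 0, 0, 0, -0.14], [0, 0, 0, 0, 0, 0, -0.14], [0, 0, -0.0333, 0, 0, 0, -0.14], [0, 0, -0.1167, 0, 0, 0, -0.14], [0, 0, -0.25, 0, 0, 0, -0.14], [0, 0, -0.3667, 0, 0, 0, -0.14]])

```text
time_s: 23.12
tcp_pos: [625.8, -8.4, 138.8]
ee_rot: [-0.0, 0.679, 0.734, -0.0]
contact_force: [0.5, -0.0, 0.9]
grip_width: 50.0
gripper_force: 0.0
```

```bash
python3 - <<'E'
from h import *
go([448,53,165],down(155.5))
E
```

```text
t 23.12 pos [625.8  -8.4 138.8] F [ 0.5 -0.   0.9] w 50.0 q [ 0.16  0.86 -0.4   1.65  0.46  0.72 -0.39]
shift [  75.2 -172.5  -26. ] turn [ -0.  -0. -61.]
```

Converted, -172 mm / 300 = -0.5733, -138 mm / 300 = -0.46, -56 degrees / 60 = -0.9333.

send_rows(series=[[0.02, -0.0433, -0.0133, 0, 0, -0.1167, -0.14], [0.0633, -0.1433, -0.0333, 0, 0, -0.2333, -0.36], [0.11, -0.2533, -0.0533, 0, 0, -0.35, -0.36], [0.1567, -0.36, -0.0733, 0, 0, -0.4667, -0.36], [0.2, -0.46, -0.0867, 0, 0, -0.5833, -0.36], [0.2333, -0.5333, -0.0867, 0, 0, -0.7, -0.36], [0.25, -0.5667, -0.0867, 0, 0, -0.8167, -0.36], [0.25, -0.5733, -0.0867, 0, 0, -0.9333, -0.36]])

```text
time_s: 23.78
tcp_pos: [446.5, 53.8, 164.2]
ee_rot: [-0.0, 0.25, 0.968, -0.0]
contact_force: [0.4, -0.3, -0.2]
grip_width: 59.5
gripper_force: 0.0
```

Converted, -5 degrees / 60 = -0.0833.

send_rows(series=[[0, 0, 0, 0, 0, -0.0833, -0.36], [0, 0, 0, 0, 0, -0.0833, -0.36], [0, 0, 0, 0, 0, -0.0833, -0.36], [0, 0, 0, 0, 0, -0.0833, -0.36], [0, 0, 0, 0, 0, -0.0833, -0.36], [0, 0, 0, 0, 0, -0.0833, -0.36], [0, 0, 0, 0, 0, -0.0833, -0.36], [0, 0, 0, 0, 0, -0.0833, -0.36]])

```text
time_s: 24.45
tcp_pos: [448.9, 52.8, 163.2]
ee_rot: [0.0, 0.213, 0.977, -0.0]
contact_force: [-0.1, 0.3, 0.8]
grip_width: 60.0
gripper_force: 0.0
```

```bash
python3 - <<'E'
from h import *
wristbar(172,7,'w7',smin=165)
go([448,53,23],down(155.5))
E
```

```text
blob [ 287  204   60   86 4916] (array([465.5,  46.6], dtype=float32), array([40.7, 62.7], dtype=float32), 155.4) (array([461. ,  48.6], dtype=float32), array([38.4, 59. ], dtype=float32), 155.4)
blob [288 143  59   6 273] (array([401.4,  76.2], dtype=float32), array([ 3.2, 38.4], dtype=float32), 65.5) (array([400.6,  76.4], dtype=float32), array([ 3.1, 36.1], dtype=float32), 65.5)
t 24.50 pos [448.9  52.8 163.2] F [ 0.8 -0.6 -0.5] w 60.2 q [ 0.16  0.7  -0.61  2.15  0.81  0.53  0.08]
shift [  0.9  -0.2 140.2] turn [-0.  0. -0.]
```

View pics/w7.png

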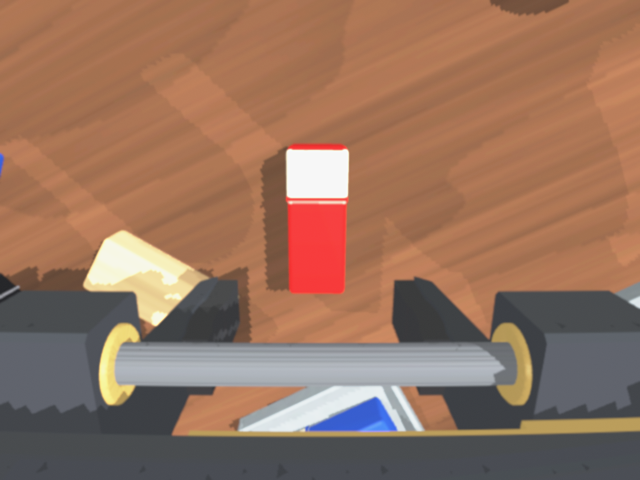

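The wrist view shows the red bar at x 286–348, y 145–293, sleeve at the top. The wood block is about 65 mm away at (150,275).

Converted, 138.5 mm / 300 = 0.4617, 136 mm / 300 = 0.4533.

send_rows(series=[[0.0033, 0, 0.05, 0, 0, 0, -0.36], [0.0067, 0.0033, 0.15, 0, 0, 0, -0.36], [0.01, 0.0033, 0.2667, 0, 0, 0, -0.36], [0.01, 0.0033, 0.3667, 0, 0, 0, -0.36], [0.01, 0.0033, 0.4267, 0, 0, 0, -0.36], [0.01, 0.0033, 0.4533, 0, 0, 0, -0.36], [0.01, 0.0033, 0.4617, 0, 0, 0, -0.36], [0.01, 0.0033, 0.4617, 0, 0, 0, -0.36]])

```text
time_s: 25.17
tcp_pos: [446.1, 55.1, 23.5]
ee_rot: [-0.001, 0.212, 0.977, -0.0]
contact_force: [-0.1, -0.1, -0.8]
grip_width: 60.0
gripper_force: 0.0
```

send_rows(series=[[0, 0, 0, 0, 0, 0, 0], [0, 0, 0, 0, 0, 0, 1], [0, 0, 0, 0, 0, 0, 1], [0, 0, 0, 0, 0, 0, 1], [0, 0, 0, 0, 0, 0, 1], [0, 0, 0, 0, 0, 0, 1], [0, 0, 0, 0, 0, 0, 1], [0, 0, 0, 0, 0, 0, 1]])

```text
time_s: 25.83
tcp_pos: [446.9, 54.9, 25.2]
ee_rot: [0.001, 0.212, 0.977, 0.0]
contact_force: [0.9, -0.2, 5.7]
grip_width: 37.7
gripper_force: 25.0
```

Converted, -160 mm / 300 = -0.5333, -155 mm / 300 = -0.5167.

send_rows(series=[[0, 0, -0.0333, 0, 0, 0, 1], [0, 0, -0.1, 0, 0, 0, 1], [0, 0, -0.2167, 0, 0, 0, 1], [0, 0, -0.3333, 0, 0, 0, 1], [0, 0, -0.45, 0, 0, 0, 1], [0, 0, -0.5167, 0, 0, 0, 1], [0, 0, -0.5333, 0, 0, 0, 1], [0, 0, -0.5333, 0, 0, 0, 1]])

```text
time_s: 26.5
tcp_pos: [447.5, 54.7, 186.1]
ee_rot: [0.002, 0.213, 0.977, 0.001]
contact_force: [-0.0, -0.1, -3.2]
grip_width: 37.6
gripper_force: 25.0
```

```bash
cat >> h.py <<'E'
def rest(foot,yaw,xs,off):
    "TCP target over the rest: foot = inner ledge foot xyz, up-slope yaw, xs along slope, off along normal"
    y,t=np.radians(yaw),np.radians(20)
    u=np.array([np.cos(y)*np.cos(t),np.sin(y)*np.cos(t),np.sin(t)])
    n=np.array([-np.cos(y)*np.sin(t),-np.sin(y)*np.sin(t),np.cos(t)])
    R=np.c_[u,np.cross(-n,u),-n]
    return np.array(foot)+u*xs+n*off,R
E
python3 - <<'E'
from h import *
p,R=rest([502,348,20],94.8,60,130);print(p)
go(p,R)
E
```

```text
[501.00264892 359.87713722 162.6812493 ]
t 26.50 pos [447.5  54.7 186.1] F [-0.  -0.1 -3.2] w 37.6 q [ 0.19  0.66 -0.66  2.14  0.75  0.58  0.12]
shift [ 78.5 299.7  23.8] turn [-10.4  18.2  60. ]
```

Converted, 267 mm / 300 = 0.89, 162 mm / 300 = 0.54, 48 degrees / 60 = 0.8.

send_rows(series=[[0.02, 0.08, 0, -0.0167, 0.03, 0.1, 1], [0.05, 0.19, 0, -0.035, 0.06, 0.2, 1], [0.08, 0.3067, 0, -0.0517, 0.0917, 0.3, 1], [0.1133, 0.4233, 0, -0.07, 0.1217, 0.4, 1], [0.1433, 0.54, 0, -0.0867, 0.1517, 0.5, 1], [0.1733, 0.6567, 0, -0.1033, 0.1817, 0.6, 1], [0.2033, 0.7733, 0, -0.1217, 0.2117, 0.7, 1], [0.2333, 0.89, 0, -0.1383, 0.2433, 0.8, 1]])

```text
time_s: 27.17
tcp_pos: [493.0, 327.3, 181.3]
ee_rot: [-0.106, 0.59, 0.795, 0.092]
contact_force: [0.1, -0.5, -3.6]
grip_width: 38.1
gripper_force: 25.0
```

```bash
python3 - <<'E'
from h import *
p,R=rest([502,348,20],94.8,60,130)
go(p,R)
E
```

```text
t 27.17 pos [493.  327.3 181.3] F [ 0.1 -0.5 -3.6] w 38.1 q [-0.19  0.79 -0.59  1.81  0.29  0.53 -0.55]
shift [22.5 16.6 26.3] turn [-2.5  3.7 11.6]
```

Converted, 26 mm / 300 = 0.0867, 25 mm / 300 = 0.0833, 11.6 degrees / 60 = 0.1933.

send_rows(series=[[0.0167, 0.0133, 0.02, -0.0167, 0.025, 0.0833, 1], [0.04, 0.03, 0.0467, -0.0333, 0.05, 0.15, 1], [0.06, 0.0467, 0.0667, -0.0417, 0.0617, 0.1933, 1], [0.0733, 0.055, 0.0833, -0.0417, 0.0617, 0.1933, 1], [0.0733, 0.055, 0.0867, -0.0417, 0.0617, 0.1933, 1], [0.0733, 0.055, 0.0867, -0.0417, 0.0617, 0.1933, 1], [0.0733, 0.055, 0.0867, -0.0417, 0.0617, 0.1933, 1], [0.0733, 0.055, 0.0867, -0.0417, 0.0617, 0.1933, 1]])

```text
time_s: 27.83
tcp_pos: [501.7, 358.4, 166.1]
ee_rot: [-0.127, 0.664, 0.727, 0.119]
contact_force: [0.7, -0.4, -2.6]
grip_width: 37.8
gripper_force: 25.0
```

```bash
python3 - <<'E'
from h import *
import json
cal=manip.get_calibration('wrist')
a=manip.grab_frame('wrist')
json.dump({k:np.array(v).tolist() for k,v in cal.items()},open('w8.json','w'))
s=manip.grab_frame('scene')
cv2.imwrite('pics/w8w.png',a)
cv2.imwrite('pics/w8.png',np.hstack([cv2.resize(a,(480,360)),cv2.resize(s[250:430,400:560],(320,360))]))
p,R=rest([502,348,20],94.8,60,40)
go(p,R)
E
```

```text
t 27.93 pos [501.9 358.6 166.5] F [-0.2  0.7 -2.4] w 37.8 q [-0.23  0.82 -0.55  1.82  0.22  0.41 -0.69]
shift [-0.2 -1.1 94. ] turn [ 0.2 -0.1  0.4]
```

View pics/w8.png

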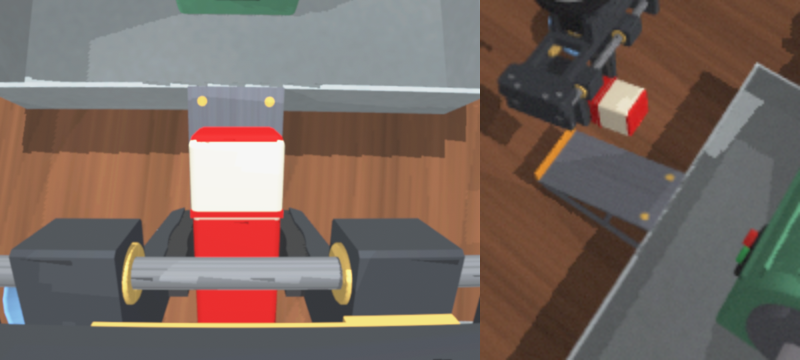

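The wrist view shows the plate's upper edge at x 188–283 and the bar at x 190–284, so the bar is lined up over the plate. The scene inset shows the bar above the rest with the ledge at lower left.

```bash
python3 - <<'E'
from h import *
import json
cal=json.load(open('w8.json'))
P=cast(cal,np.array([(188.5,90),(283,90),(190,126),(284,126)])*4/3,[64,64,60,60]);print(P.round(1))
print('mid',(P[0]+P[1])/2)
u=np.array([np.cos(np.radians(94.8)),np.sin(np.radians(94.8))])
print('axis at y', [ (np.array([502,348])+u*s).round(1) for s in (110,122)])
# ledge from scene, inner edge; crop x2 -> px
sc=manip.get_calibration('scene')
px=np.array([(575-480,133),(543-480,180)])/2+[400,250]
print('ledge top inner z31',cast(sc,px,31).round(1), 'z20',cast(sc,px,20).round(1))
E
```

```text
[[452.8 466.1  64. ]
 [530.7 473.3  64. ]
 [456.6 437.   60. ]
 [534.3 444.1  60. ]]
mid [491.76359601 469.71663359  64.        ]
axis at y [array([492.8, 457.6]), array([491.8, 469.6])]
ledge top inner z31 [[471.2 351.5  31. ]
 [542.2 359.4  31. ]] z20 [[464.6 349.5  20. ]
 [536.5 357.5  20. ]]
```

Converted, 95 mm / 300 = 0.3167, 93 mm / 300 = 0.31, 0.3 degrees / 60 = 0.005.

send_rows(series=[[0, -0.0033, 0.04, 0, 0, 0.005, 1], [0, -0.0033, 0.1067, 0, 0, 0.005, 1], [0, -0.0033, 0.1833, 0, 0, 0.005, 1], [0, -0.0033, 0.2467, 0, 0, 0.005, 1], [0, -0.0033, 0.29, 0, 0, 0.005, 1], [0, -0.0033, 0.31, 0, 0, 0.005, 1], [0, -0.0033, 0.3167, 0, 0, 0.005, 1], [0, -0.0033, 0.3167, 0, 0, 0.005, 1]])

```text
time_s: 28.6
tcp_pos: [498.2, 391.7, 77.0]
ee_rot: [-0.128, 0.666, 0.725, 0.119]
contact_force: [0.3, 0.5, -1.7]
grip_width: 37.8
gripper_force: 25.0
```

```bash
python3 - <<'E'
from h import *
p,R=rest([502,348,20],94.8,60,25)
go(p,R)
E
```

```text
t 28.60 pos [498.2 391.7  77. ] F [ 0.3  0.5 -1.7] w 37.8 q [-0.34  0.96 -0.45  1.82  0.25  0.25 -0.73]
shift [-0.7  0.1 13.6] turn [ 0.1 -0.1  0.1]
```

send_rows(series=[[0, 0, 0.01, 0, 0, 0, 1], [0, 0, 0.02, 0, 0, 0, 1], [0, 0, 0.0267, 0, 0, 0, 1], [0, 0, 0.0317, 0, 0, 0, 1], [0, 0, 0.035, 0, 0, 0, 1], [0, 0, 0.0367, 0, 0, 0, 1], [0, 0, 0.0367, 0, 0, 0, 1], [0, 0, 0.0367, 0, 0, 0, 1]])

```text
time_s: 29.27
tcp_pos: [497.9, 395.3, 66.8]
ee_rot: [-0.128, 0.666, 0.725, 0.119]
contact_force: [-0.4, 0.8, -3.5]
grip_width: 38.0
gripper_force: 25.0
```

Converted, 1.2 mm / 300 = 0.004, 1 mm / 300 = 0.0033.

send_rows(series=[[0, 0, 0.0007, 0, 0, 0, 1], [0, 0, 0.0017, 0, 0, 0, 1], [0, 0, 0.0023, 0, 0, 0, 1], [0, 0, 0.0033, 0, 0, 0, 1], [0, 0, 0.004, 0, 0, 0, 1], [0, 0, 0.004, 0, 0, 0, 1], [0, 0, 0.004, 0, 0, 0, 1], [0, 0, 0.004, 0, 0, 0, 1]])

```text
time_s: 29.93
tcp_pos: [497.9, 395.7, 65.7]
ee_rot: [-0.128, 0.666, 0.725, 0.119]
contact_force: [-0.2, -0.8, -3.7]
grip_width: 37.6
gripper_force: 25.0
```

```bash
python3 - <<'E'
from h import *
p,R=rest([502,348,20],94.8,50,25)
go(p,R)
E
```

```text
t 29.93 pos [497.9 395.7  65.7] F [-0.2 -0.8 -3.7] w 37.6 q [-0.35  0.98 -0.44  1.81  0.26  0.23 -0.73]
shift [-10.7   0.    1.5] turn [ 0.2 -0.1  0.1]
```

Converted, -7.5 mm / 300 = -0.025, -7 mm / 300 = -0.0233.

send_rows(series=[[-0.0067, 0, 0, 0, 0, 0, 1], [-0.0133, 0, 0.0007, 0, 0, 0, 1], [-0.02, 0, 0.0013, 0, 0, 0, 1], [-0.0233, 0, 0.002, 0, 0, 0, 1], [-0.025, 0, 0.0027, 0, 0, 0, 1], [-0.025, 0, 0.0027, 0, 0, 0, 1], [-0.025, 0, 0.0027, 0, 0, 0, 1], [-0.025, 0, 0.0027, 0, 0, 0, 1]])

```text
time_s: 30.6
tcp_pos: [498.5, 389.1, 62.4]
ee_rot: [-0.128, 0.666, 0.725, 0.119]
contact_force: [-0.6, 0.3, -2.7]
grip_width: 37.6
gripper_force: 25.0
```

Converted, -1.6 mm / 300 = -0.0053, -1.3 mm / 300 = -0.0043.

send_rows(series=[[-0.001, 0, 0, 0, 0, 0, 1], [-0.0023, 0, 0, 0, 0, 0, 1], [-0.0033, 0, 0, 0, 0, 0, 1], [-0.0043, 0, 0, 0, 0, 0, 1], [-0.0053, 0, 0, 0, 0, 0, 1], [-0.0053, 0, 0, 0, 0, 0, 1], [-0.0053, 0, 0, 0, 0, 0, 1], [-0.0053, 0, 0, 0, 0, 0, 1]])

```text
time_s: 31.27
tcp_pos: [498.6, 387.5, 61.8]
ee_rot: [-0.128, 0.666, 0.725, 0.119]
contact_force: [1.4, 0.3, -2.1]
grip_width: 37.8
gripper_force: 25.0
```

Converted, -2 mm / 300 = -0.0067, -1.6 mm / 300 = -0.0053.

send_rows(series=[[-0.0013, 0, 0, 0, 0, 0, 1], [-0.0027, 0, 0, 0, 0, 0, 1], [-0.004, 0, 0, 0, 0, 0, 1], [-0.0053, 0, 0, 0, 0, 0, 1], [-0.0067, 0, 0, 0, 0, 0, 1], [-0.0067, 0, 0, 0, 0, 0, 1], [-0.0067, 0, 0, 0, 0, 0, 1], [-0.0067, 0, 0, 0, 0, 0, 1]])

```text
time_s: 31.93
tcp_pos: [498.7, 387.0, 61.7]
ee_rot: [-0.128, 0.666, 0.725, 0.12]
contact_force: [-0.8, 5.4, 0.6]
grip_width: 37.8
gripper_force: 25.0
```

Converted, 1.2 mm / 300 = 0.004, 1 mm / 300 = 0.0033.

send_rows(series=[[0.0027, 0, 0.0007, 0, 0, 0, 1], [0.0027, 0, 0.0017, 0, 0, 0, 1], [0.0027, 0, 0.0027, 0, 0, 0, 1], [0.0027, 0, 0.0033, 0, 0, 0, 1], [0.0027, 0, 0.004, 0, 0, 0, 1], [0.0027, 0, 0.004, 0, 0, 0, 1], [0.0027, 0, 0.004, 0, 0, 0, 1], [0.0027, 0, 0.004, 0, 0, 0, 1]])

```text
time_s: 32.6
tcp_pos: [498.9, 387.5, 60.7]
ee_rot: [-0.128, 0.666, 0.725, 0.12]
contact_force: [0.2, 3.7, 4.2]
grip_width: 37.8
gripper_force: 25.0
```

```bash
python3 - <<'E'
from h import *
p,R=rest([502,348,20],94.8,50,25)
go(p,R)
E
```

```text
t 32.60 pos [498.9 387.5  60.7] F [0.2 3.7 4.2] w 37.8 q [-0.33  0.99 -0.44  1.82  0.26  0.22 -0.73]
shift [-1.1 -0.2 -0.3] turn [ 0.2 -0.2  0.1]
```

Converted, -70 mm / 300 = -0.2333, -35 mm / 300 = -0.1167.

send_rows(series=[[0, 0, 0.001, 0, 0, 0, 1], [0, 0, 0.001, 0, 0, 0, 0.1], [0, 0, 0.001, 0, 0, 0, -0.1], [0, 0, 0.001, 0, 0, 0, -0.2], [0, 0, 0.001, 0, 0, 0, -0.2], [0, 0, -0.0333, 0, 0, 0, -0.2], [0, 0, -0.1167, 0, 0, 0, -0.2], [0, 0, -0.2333, 0, 0, 0, -0.2]])

```text
time_s: 33.27
tcp_pos: [498.8, 361.9, 124.9]
ee_rot: [-0.128, 0.666, 0.726, 0.117]
contact_force: [0.4, 0.2, -0.4]
grip_width: 52.9
gripper_force: 0.0
```

Converted, -240 mm / 300 = -0.8, -205 mm / 300 = -0.6833.

send_rows(series=[[0, 0, -0.1, 0, 0, 0, -0.2], [-0.1, 0, -0.2, 0, 0, 0, -0.2], [-0.2167, 0, -0.2667, 0, 0, 0, -0.2], [-0.3333, 0, -0.3, 0, 0, 0, -0.2], [-0.45, 0, -0.3333, 0, 0, 0, -0.2], [-0.5667, 0, -0.3333, 0, 0, 0, -0.2], [-0.6833, 0, -0.3333, 0, 0, 0, -0.2], [-0.8, 0, -0.3333, 0, 0, 0, -0.2]])

```text
time_s: 33.93
tcp_pos: [522.4, 101.4, 137.5]
ee_rot: [-0.127, 0.666, 0.725, 0.119]
contact_force: [-0.2, -0.4, 0.1]
grip_width: 52.8
gripper_force: 0.0
```

Converted, -190 mm / 300 = -0.6333, -175 mm / 300 = -0.5833.

send_rows(series=[[-0.1167, 0, 0, 0, 0, 0, -0.2], [-0.2333, 0, 0, 0, 0, 0, -0.2], [-0.35, 0, 0, 0, 0, 0, -0.2], [-0.4667, 0, 0, 0, 0, 0, -0.2], [-0.5833, 0, 0, 0, 0, 0, -0.2], [-0.6333, 0, 0, 0, 0, 0, -0.2], [-0.6333, 0, 0, 0, 0, 0, -0.2], [-0.6333, 0, 0, 0, 0, 0, -0.2]])

```text
time_s: 34.6
tcp_pos: [537.5, -73.7, 72.3]
ee_rot: [-0.128, 0.666, 0.725, 0.12]
contact_force: [0.3, 0.7, 1.0]
grip_width: 52.7
gripper_force: 0.0
```

```bash
python3 - <<'E'
from h import *
t=manip.grab_frame('top');s=manip.grab_frame('scene')
cv2.imwrite('pics/tf.png',t);cv2.imwrite('pics/sf.png',s)
print(manip.observe()['tcp_pos'])
a=cv2.resize(t[85:345,70:510],(800,473));cv2.imwrite('pics/f1.png',a)
cv2.imwrite('pics/f2.png',cv2.resize(s[200:400,170:520],(800,457)))
E
```

```text
[537.84624582 -71.2758886   73.14040458]
```

View pics/f1.png

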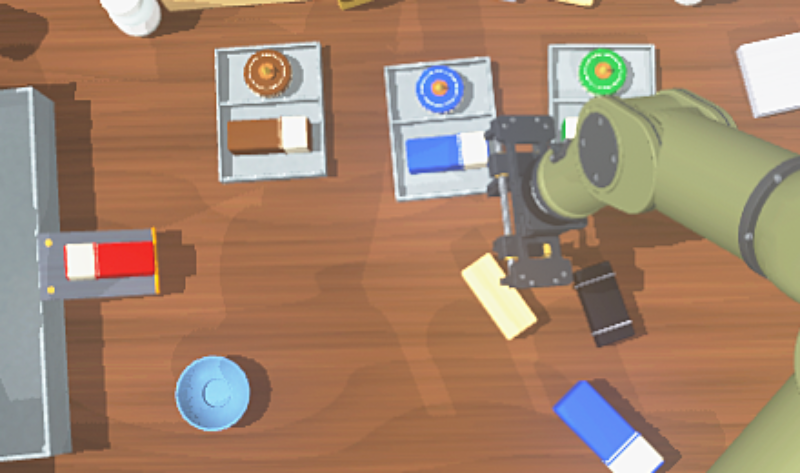

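View pics/f2.png

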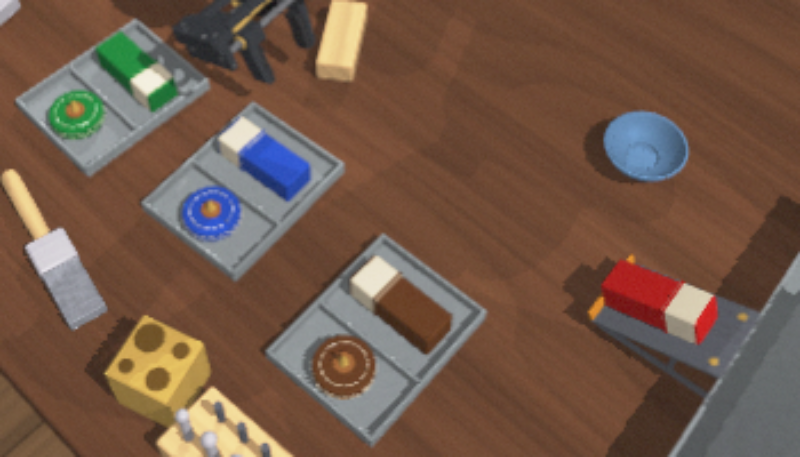

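The top crop shows brown at (270,135), blue at (447,152) and red at (110,260) against the ledge. The scene crop confirms green at (137,70) in its bay. The wood, charcoal and large blue bar haven't moved. I'll raise the arm clear and hand in.

Converted, -100 mm / 300 = -0.3333, -90 mm / 300 = -0.3.

send_rows(series=[[0, 0, -0.0667, 0, 0, 0, -0.2], [0, 0, -0.15, 0, 0, 0, -0.2], [0, 0, -0.2333, 0, 0, 0, -0.2], [0, 0, -0.3, 0, 0, 0, -0.2], [0, 0, -0.3333, 0, 0, 0, -0.2], [0, 0, -0.3333, 0, 0, 0, -0.2], [0, 0, -0.3333, 0, 0, 0, -0.2], [0, 0, -0.3333, 0, 0, 0, -0.2]])

```text
time_s: 35.37
tcp_pos: [539.5, -106.9, 165.0]
ee_rot: [-0.129, 0.665, 0.726, 0.119]
contact_force: [-0.3, 0.1, -0.0]
grip_width: 53.0
gripper_force: 0.0
```

```bash
python3 -c "
from bench import manip
print(manip.sign_off())"
```

```text
the job is handed in; nothing more can be done
None
```

The job is handed in at about 35 s: brown, green and blue lie flat in the bays of their own trays, red lies on the rest against the ledge, and the charcoal and wooden blocks were left where they lay.

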